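# Tip the reference tile out of its rocking well and lay it on the spectrometer stage

## Robot

A 6-joint arm with a two-finger parallel gripper is mounted at the origin on the work surface. World frame = base frame: x ahead of the robot, y to its left, z up, the work surface at z = 0. Lengths are in m, angles in rad, forces in N, time in s.
With the tool pointing down it reaches from about 0.425 to 0.95 m from the base axis. Payload 3.5 kg.
Tool frame: the origin (TCP) lies between the finger pads; the fingertips stand 14 mm ahead of it and the grasp point (between the pads) lies 5 mm behind it; z points along the fingers, y is the line along which they close (so a half turn about z gives the same grasp; the last joint's range is limited). The gripper opens to 85 mm and grips with 20 to 120 N. Pads are 22 mm wide; open, the fingers measure 114 mm over their backs; the gripper's body (76 mm by 85 mm) begins 54 mm behind the grasp point. The pads swing forward as they close: fully open they stand 13 mm farther back than shut.
Start: joints at [0.958, 0.286, 1.577, -0, 1.279, -0.15], TCP at [0.301, 0.604, 0.245] pointing down, gripper open.
Joint ranges: [-2.77, 2.77], [-0.9, 2.22], [0.21, 2.48], [-1.53, 4.67], [0.24, 2.81], [-2.84, 2.84]. Speed limits (rad/s): [2.79, 2.79, 3.14, 3.14, 3.14, 3.14].

## Interface

Orientations are given as a unit quaternion [x, y, z, w].
In Python, from plant import * gives the robot as it stands.
- The arm moves only by the tool step_arm, never from a script. Its argument "commands" is a list of rows, each an object of numbers: "gripper": the gripper's target within -1 to 1 (shut at 1, half-way at 0, fully open at -1); "x", "y", "z": the shift along the tool's x, y, z in mm; "spin": the turn about the tool's z in degrees. A call has exactly 10 rows; each row shifts and turns the commanded pose from where the row before left it, along the tool's axes as they then stand; what a row does not reach is not made up. A row lasts 1/10 s, in which the tool goes at most 50 mm and 8.59 degrees, less where a joint would pass 70% of its speed; a pose out of reach is approached as far as the arm can. A call with a gripper value outside its range is refused whole. The fingers move at their own pace and stop on an object; "force" is the grip in N (left out, the last holds). Time passes only in rows, so rows that do not move let the fingers close, or fill a call up. It gives the time, the measured TCP pose, the force, the opening and the grip force at its end, in the units of the state.
- get_state(): the state, without advancing time (a new reading comes with each control period).
- read_camera(name): name is "scene" or "top" or "wrist"; returns a dict with "color" (420x560x3 uint8, red, green, blue), "z_map" (420x560 float32, m along the optical axis (not along the pixel's ray), 0 where there is no reading), "fx", "fy", "cx", "cy" (pixels), "eye" and "attitude" of the camera in the world; the wrist camera has in their place "mount" (4x4, takes a point from camera to tool coordinates, whose origin is the TCP and whose axes are the flange's). Camera axes: x right, y up, looking along -z (the intrinsics and any distortion apply to the point x, -y, -z); pixel columns grow to the right and rows downward; lengths in m; the calibration is good to about 2 mm. A picture is of the moment at which its call begins: read the wrist's pose just before it.
- sign_off(): hands the job in; it is judged then, once.
The state is a dict: "time": time; "qpos": joint angles; "dq": joint speeds; "joint_efforts": joint torques, N m; "eef_pos": TCP position; "tcp_rot": TCP orientation; "contact_force": force on the tool from outside, world axes, zero at the start; "wrist_torque": the same for the moment, N m; "opening": opening from 0.0 (shut) to 1.0 (fully open); "finger_force": force on a finger pad.
Only numpy, scipy, OpenCV 4.12 (cv2) and the standard library are available. Lean on these libraries where they do the work, as an engineer would, in place of code of your own. Each camera call takes 0.05 s, during which the arm holds its last target. There are 200 camera calls.

## Task

Press down the end of the long white tile that lies over the finger dip of its holder, so that the other end tips well up, then take the tile by its raised end and lay it flat in the middle of the spectrometer's round steel stage. Leave the round white disc lying as it is in the other holder.

Things in the scene. Friction and masses are not known exactly. Their poses are not given: they have to be found in the camera images.
- tile_center (a point): Centre of the loose white ceramic tile, a slab 90 x 36 x 8 mm (70 g), x along its length, z up. It fills a well (2 mm play each side) in a dark grey metal holder 120 x 80 x 34 mm on the bench, its top flush with the holder's top. Press its -x end, about 30 mm from the centre: there the well is open with a hollow below (finger dip). It lies on a rocker pivoted across the well 10 mm below its centre.
- tile_holder_rocker (a joint): Tilt of the steel rocker plate under the long tile, rad: 0 = level, tile flush; 0.4 = at its stop, the tile's +x end about 17 mm above the holder's top. Stiff pivot: 2 to 5 N on the tile's -x end turn it, and it stays, with the tile on it, at the angle where it is left.
- stage_center (a point): Centre of the top face of the spectrometer's flat round steel stage, 124 mm across, 150 mm above the bench, on the instrument's rounded blue nose; z up. y points back over the white housing; 135 mm that way stands a steel column 30 mm thick, with a press arm turned away from the stage, rising 160 mm above the stage. The housing is no higher than the stage.
- disc_center (a point): Centre (half-way up) of the loose round white ceramic disc, diameter 50 mm, 8 mm thick, flush in a second dark grey metal holder of the same outer size and kind (also on a rocker): not to be used; z is its top.
Not all that is in view belongs to the job. Leave any blue, green or purple look-alike of the part that bears tile_center alone.

How it is judged:
By the outcome, as a careful person would: the job done as asked, in the order asked, and still so for the second after the job is handed in, with the robot touching nothing.
It also fails if it takes over 48 s, if anything falls off the work surface, if the arm or the gripper's body presses on something with over 40 N, if the wrist force passes 120 N, or if a joint passes its speed limit or range.

## Working session

There is one attempt and no reset: what is moved stays moved. The work goes in short steps, Python scripts to look and compute and a tool call to move; the robot and the scene stay as the last step left them, time stands still between calls to the robot, and variables do not carry over. Pictures are saved under pics/ and viewed, at most 10 in all, crops included, and the job is handed in when it is done.

Besides the shell and the picture viewer there is one more tool, called after "Call:" as name(argument=value, ...), one argument or row to a line, values as JSON. step_arm: Moves the arm, as the interface text tells. Its arguments: {"type":"object","properties":{"commands":{"type":"array"},"force":{"type":"number"}},"required":["commands"]}

```bash
mkdir -p pics; cat > h.py <<'E'
from plant import *
import numpy as np, cv2
from scipy.spatial.transform import Rotation as R
def cam(n):
    s=get_state(); c=read_camera(n)
    if n=="wrist":
        T=np.eye(4);T[:3,:3]=R.from_quat(s["tcp_rot"]).as_matrix();T[:3,3]=s["eef_pos"]
        c["T"]=T@np.array(c["mount"])
    else:
        a=np.array(c["attitude"]);T=np.eye(4)
        T[:3,:3]=a if a.shape==(3,3) else R.from_quat(a).as_matrix()
        T[:3,3]=c["eye"];c["T"]=T
    return c
def world(c,u,v,z=None):
    d=np.stack([(np.asarray(u,float)-c["cx"])/c["fx"],-(np.asarray(v,float)-c["cy"])/c["fy"],-np.ones_like(np.asarray(u,float))],-1)
    if z is None: d=d*c["z_map"][np.asarray(v,int),np.asarray(u,int)][...,None]; return d@c["T"][:3,:3].T+c["T"][:3,3]
    w=d@c["T"][:3,:3].T; e=c["T"][:3,3]
    return e+w*((z-e[2])/w[...,2])[...,None]
def save(c,n): cv2.imwrite("pics/"+n,c["color"][:,:,::-1])
E
python3 - <<'E'
from h import *
for n in ("scene","top"):
    c=cam(n); save(c,n+"0.png"); print(n,{k:c[k] for k in c if k not in("color","z_map","T")})
    np.savez(n+"0.npz",**{k:np.array(c[k]) for k in ("color","z_map","fx","fy","cx","cy","T")})
print(get_state())
E
```

```text
scene {'fx': 417.3630032271004, 'fy': 417.3630032271004, 'cx': 274.5716661406546, 'cy': 213.70239659618005, 'eye': array([1.02952371, 0.20061674, 0.90299071]), 'attitude': array([0.15960556, 0.23755596, 0.78444823, 0.55021287])}
top {'fx': 462.6961619332969, 'fy': 462.6961619332969, 'cx': 278.9539286923721, 'cy': 211.1168464665834, 'eye': array([0.38861324, 0.0306829 , 1.18522347]), 'attitude': array([ 0.04787577, -0.05195894, -0.69805794,  0.71254705])}
{'time': 0.1, 'qpos': array([ 9.57955291e-01,  2.87132360e-01,  1.57803961e+00, -7.25513051e-06,
        1.27860773e+00, -1.50033113e-01]), 'dq': array([ 0.0003527 , -0.00246483, -0.00199916, -0.00049217, -0.00089478,
        0.00059985]), 'joint_efforts': array([ 1.58898838e-03, -4.07297194e+01, -2.93698722e+01, -6.03714420e-05,
        3.37122132e-03, -1.01343070e-05]), 'eef_pos': array([0.30102592, 0.60352309, 0.24404373]), 'tcp_rot': array([ 2.29343130e-01,  9.73345022e-01, -1.01622305e-03, -4.03845177e-04]), 'contact_force': array([-0.14448468,  0.41346703,  0.49935194]), 'wrist_torque': array([-0.04405336,  0.02420019,  0.02171322]), 'finger_force': 0.0, 'opening': 0.9984816986846325}
```

View pics/scene0.png

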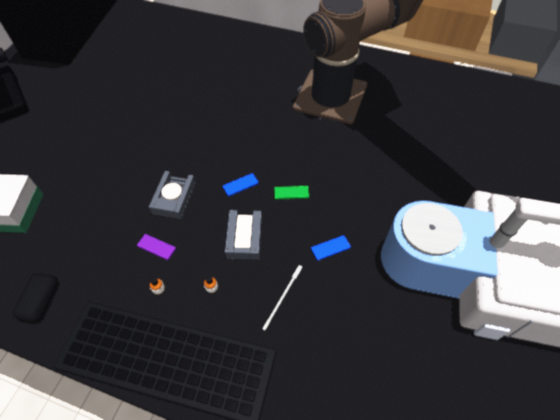

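View pics/top0.png

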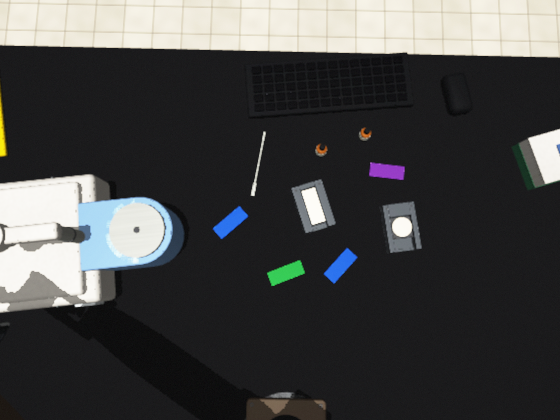

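The scene view shows the tile's holder at about (244,234), the disc's at (172,191) and the stage at (432,229). In the top view they are at (314,206), (402,227) and (136,230). Next I measure them and enlarge the tile holder to find the dip end.

```bash
python3 - <<'E'
from h import *
def ld(n): d=np.load(n+"0.npz"); return {k:d[k] for k in d}
t,s=ld("top"),ld("scene")
def white(c,box,th=150):
    u0,u1,v0,v1=box; a=c["color"][v0:v1,u0:u1].astype(int)
    m=((a.min(2)>th)).astype(np.uint8)
    k,l,st,ce=cv2.connectedComponentsWithStats(m); i=1+np.argmax(st[1:,4])
    v,u=np.nonzero(l==i); return u+u0,v+v0
for c,b,n in ((t,(290,340,175,235),"tile top"),(s,(222,268,205,262),"tile scene"),(t,(380,425,200,255),"disc top"),(s,(150,195,170,218),"disc sc")):
    u,v=white(c,b); P=world(c,u,v,0.034); 
    r=cv2.minAreaRect((P[:,:2]*1000).astype(np.float32)); print(n,len(u),"px",u.mean(),v.mean(),"mean",P.mean(0),"rect",r,"zmap",np.median(world(c,u,v)[:,2]))
    print(cv2.boxPoints(r).round(1).tolist())
for c,b,n in ((t,(100,190,190,270),"stage top"),(s,(390,475,195,260),"stage sc")):
    u0,u1,v0,v1=b;uu,vv=np.meshgrid(np.arange(u0,u1),np.arange(v0,v1));P=world(c,uu,vv);col=c["color"][vv,uu].astype(int)
    m=((np.abs(P[...,2]-.15)<.012)&(col.max(2)-col.min(2)<30)).astype(np.uint8)
    m=cv2.morphologyEx(m,cv2.MORPH_OPEN,np.ones((5,5)))
    cs,_=cv2.findContours(m,0,2);k=max(cs,key=cv2.contourArea)[:,0]+[u0,v0]
    Q=world(c,k[:,0],k[:,1],0.15); print(n,"median z",np.median(P[m>0][:,2]),cv2.minEnclosingCircle((Q[:,:2]*1000).astype(np.float32)),cv2.fitEllipse((Q[:,:2]*1000).astype(np.float32)))
a=cv2.resize(t["color"][170:245,275:350],(390,390),interpolation=2);b=cv2.resize(s["color"][197:272,207:282],(390,390),interpolation=2)
im=np.hstack([a,b]); im=np.clip(im.astype(float)*1.6,0,255).astype(np.uint8); cv2.imwrite("pics/crop.png",im[:,:,::-1])
E
```

```text
tile top 537 px 313.0782122905028 205.5195530726257 mean [ 0.56856519 -0.05996459  0.034     ] rect ((568.796875, -59.91281509399414), (91.4952392578125, 37.53952407836914), 18.198326110839844) zmap 0.03317011638247047
[[519.5, -56.400001525878906], [531.2000122070312, -92.0], [618.0999755859375, -63.5], [606.4000244140625, -27.799999237060547]]
tile scene 548 px 243.16970802919707 231.5529197080292 mean [ 0.57148696 -0.05821544  0.034     ] rect ((570.5996704101562, -58.52665710449219), (93.97828674316406, 39.39093780517578), 18.144363403320312) zmap 0.0333296831520562
[[519.7999877929688, -54.400001525878906], [532.0999755859375, -91.9000015258789], [621.4000244140625, -62.599998474121094], [609.0999755859375, -25.200000762939453]]
disc top 324 px 401.570987654321 226.40123456790124 mean [ 0.52024772 -0.28235481  0.034     ] rect ((520.0464477539062, -282.19232177734375), (47.872825622558594, 48.188255310058594), 1.1840715408325195) zmap 0.03319366654950473
[[495.6000061035156, -258.6000061035156], [496.6000061035156, -306.79998779296875], [544.5, -305.79998779296875], [543.5, -257.6000061035156]]
disc sc 284 px 171.27464788732394 190.67605633802816 mean [ 0.5206983  -0.28088962  0.034     ] rect ((520.6387329101562, -281.18072509765625), (54.22591781616211, 50.93342971801758), 62.70927810668945) zmap 0.0332426332778355
[[485.6000061035156, -293.6000061035156], [530.7999877929688, -317.0], [555.7000122070312, -268.79998779296875], [510.3999938964844, -245.39999389648438]]
stage top median z 0.149514181279227 ((485.98004150390625, 346.0150451660156), 64.20489501953125) ((486.6733093261719, 345.38134765625), (121.25897979736328, 125.04116821289062), 5.998889446258545)
stage sc median z 0.1494342356775571 ((490.9382019042969, 345.5323486328125), 64.86812591552734) ((491.7129211425781, 345.19122314453125), (121.82345581054688, 126.09236907958984), 58.99155044555664)
```

View pics/crop.png

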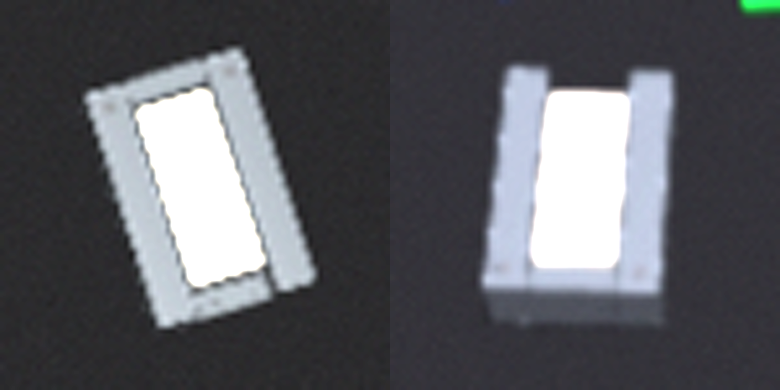

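The open dip is at the tile's end nearest the robot: in the right crop the wall is missing at (590,80), and in the left crop there is a lower strip at (230,300). So the tile's +x axis points about 18° from world x, away from the robot. I turn the tool to match, with the fingers shut for pressing.

Call:
step_arm(
  commands=[
    {"spin": 8.5, "gripper": 1},
    {"spin": 8.5, "gripper": 1},
    {"spin": 8.5, "gripper": 1},
    {"spin": 8.5, "gripper": 1},
    {"spin": 8.5, "gripper": 1},
    {"spin": 8.5, "gripper": 1},
    {"spin": 8.5, "gripper": 1},
    {"spin": 8.5, "gripper": 1},
    {"spin": 8.5, "gripper": 1},
    {"spin": 8.5, "gripper": 1},
  ],
  force=30,
)

```text
invalid input
```

Call:
step_arm(
  commands=[
    {"spin": 8.4, "gripper": 1},
    {"spin": 8.4, "gripper": 1},
    {"spin": 8.4, "gripper": 1},
    {"spin": 8.4, "gripper": 1},
    {"spin": 8.4, "gripper": 1},
    {"spin": 8.3, "gripper": 1},
    {"y": 45, "gripper": 1},
    {"y": 45, "gripper": 1},
    {"y": 45, "gripper": 1},
    {"y": 45, "gripper": 1},
  ],
)

```text
invalid input
```

```bash
cat >> h.py <<'E'
def go(P):
    s=get_state();M=R.from_quat(s["tcp_rot"]).as_matrix();p=np.array(s["eef_pos"])
    y=M[:,1];print("t",s["time"],"tcp",p.round(4),"heading",np.degrees(np.arctan2(y[1],y[0])).round(2),"delta tool mm",(M.T@(np.array(P)-p)*1000).round(1),"f",np.round(s["contact_force"],1),"q",np.round(s["qpos"],2))
E
python3 - <<'E'
from h import *
a=np.radians(18.2);C=np.array([.5695,-.0595]);P=C-.030*np.array([np.cos(a),np.sin(a)]);print(P)
go([*P,.1])
d=np.load("top0.npz");t={k:d[k] for k in d}
for s in range(-64,66,4):
    X=np.array([*(C+s/1000*np.array([np.cos(a),np.sin(a)])),.034]);q=t["T"][:3,:3].T@(X-t["T"][:3,3]);u=t["cx"]+t["fx"]*q[0]/-q[2];v=t["cy"]-t["fy"]*q[1]/-q[2]
    print(s,round(float(world(t,round(float(u)),round(float(v)))[2])*1000),end="; ")
E
```

```text
[ 0.54100084 -0.06887005]
t 0.1 tcp [0.301  0.6035 0.244 ] heading 63.48 delta tool mm [-515.  -494.2  144.9] f [-0.1  0.4  0.5] q [ 0.96  0.29  1.58 -0.    1.28 -0.15]
-64 1; -60 7; -56 6; -52 3; -48 31; -44 29; -40 30; -36 31; -32 31; -28 31; -24 30; -20 34; -16 36; -12 26; -8 33; -4 32; 0 35; 4 31; 8 36; 12 32; 16 35; 20 36; 24 35; 28 32; 32 35; 36 33; 40 34; 44 33; 48 33; 52 35; 56 33; 60 -2; 64 0;
```

Depth confirms the dip: the near end reads 3–7 mm and the far wall 34 mm. The moves were refused, so I'll give every field in each row.

Call:
step_arm(
  commands=[
    {"gripper": 1, "x": 0, "y": 0, "z": 0, "spin": 8.5},
    {"gripper": 1, "x": 0, "y": 0, "z": 0, "spin": 8.5},
    {"gripper": 1, "x": 0, "y": 0, "z": 0, "spin": 8.5},
    {"gripper": 1, "x": 0, "y": 0, "z": 0, "spin": 8.5},
    {"gripper": 1, "x": 0, "y": 0, "z": 0, "spin": 8.5},
    {"gripper": 1, "x": 0, "y": 0, "z": 0, "spin": 8.5},
    {"gripper": 1, "x": 0, "y": 0, "z": 0, "spin": 8.5},
    {"gripper": 1, "x": 0, "y": 0, "z": 0, "spin": 8.5},
    {"gripper": 1, "x": 0, "y": 0, "z": 0, "spin": 8.5},
    {"gripper": 1, "x": 0, "y": 0, "z": 0, "spin": 8.5},
  ],
  force=30,
)

```text
time: 1.1
eef_pos: [0.3011, 0.6037, 0.2445]
tcp_rot: [0.828, 0.56, -0.001, 0.0]
contact_force: [0.4, -0.6, -1.4]
opening: -0.001
finger_force: 0.0
```

Call:
step_arm(
  commands=[
    {"gripper": 1, "x": 0, "y": 0, "z": -30, "spin": 8.4},
    {"gripper": 1, "x": 0, "y": 0, "z": -30, "spin": 8.4},
    {"gripper": 1, "x": 0, "y": 0, "z": 0, "spin": 8.4},
    {"gripper": 1, "x": 0, "y": 0, "z": 0, "spin": 8.4},
    {"gripper": 1, "x": 0, "y": 0, "z": 0, "spin": 8.4},
    {"gripper": 1, "x": 0, "y": 0, "z": 0, "spin": 8.3},
    {"gripper": 1, "x": 0, "y": 40, "z": 0, "spin": 0},
    {"gripper": 1, "x": 0, "y": 40, "z": 0, "spin": 0},
    {"gripper": 1, "x": 0, "y": 40, "z": 0, "spin": 0},
    {"gripper": 1, "x": 0, "y": 40, "z": 0, "spin": 0},
  ],
)

```text
time: 2.1
eef_pos: [0.3512, 0.4504, 0.3045]
tcp_rot: [0.987, 0.158, -0.0, 0.0]
contact_force: [0.9, 0.1, 0.3]
opening: 0.003
finger_force: 0.0
```

Call:
step_arm(
  commands=[
    {"gripper": 1, "x": 0, "y": 40, "z": 0, "spin": 0},
    {"gripper": 1, "x": 0, "y": 40, "z": 0, "spin": 0},
    {"gripper": 1, "x": 0, "y": 40, "z": 0, "spin": 0},
    {"gripper": 1, "x": 0, "y": 40, "z": 0, "spin": 0},
    {"gripper": 1, "x": 0, "y": 40, "z": 0, "spin": 0},
    {"gripper": 1, "x": 0, "y": 40, "z": 0, "spin": 0},
    {"gripper": 1, "x": 0, "y": 40, "z": 0, "spin": 0},
    {"gripper": 1, "x": 0, "y": 40, "z": 0, "spin": 0},
    {"gripper": 1, "x": 0, "y": 40, "z": 0, "spin": 0},
    {"gripper": 1, "x": 0, "y": 0, "z": 0, "spin": 0},
  ],
)

```text
time: 3.1
eef_pos: [0.4644, 0.1064, 0.3048]
tcp_rot: [0.988, 0.155, -0.0, 0.001]
contact_force: [0.1, -0.6, 0.0]
opening: 0.001
finger_force: 0.0
```

```bash
python3 - <<'E'
from h import *
go([.541,-.0689,.1])
c=cam("wrist");save(c,"w1.png")
a=c["color"].astype(int);m=(a.min(2)>150).astype(np.uint8)
k,l,st,ce=cv2.connectedComponentsWithStats(m)
for i in range(1,k):
    if st[i,4]>300:
        v,u=np.nonzero(l==i);P=world(c,u,v,.034);r=cv2.minAreaRect((P[:,:2]*1000).astype(np.float32));print(ce[i],st[i],r,np.median(world(c,u,v)[:,2]))
E
```

```text
t 3.1 tcp [0.4644 0.1064 0.3048] heading -72.15 delta tool mm [ 19.4 190.1 205. ] f [ 0.1 -0.6  0. ] q [ 0.01 -0.21  1.98 -0.    1.37  1.27]
[53.14532005 89.64802842] [    0     0   126   176 17169] ((473.6362609863281, 393.570556640625), (207.13845825195312, 149.99754333496094), 3.7221758365631104) 0.15052286651727326
[338.06157635  46.52463054] [320   0  44  80 406] ((638.794921875, 91.17071533203125), (8.088398933410645, 93.25398254394531), 81.23225402832031) 0.005293429069820443
[433.33904762 136.63952381] [ 416  101   37   73 2100] ((569.4344482421875, -60.22795104980469), (89.59382629394531, 36.64246368408203), 18.199668884277344) 0.034912212932640296
```

View pics/w1.png

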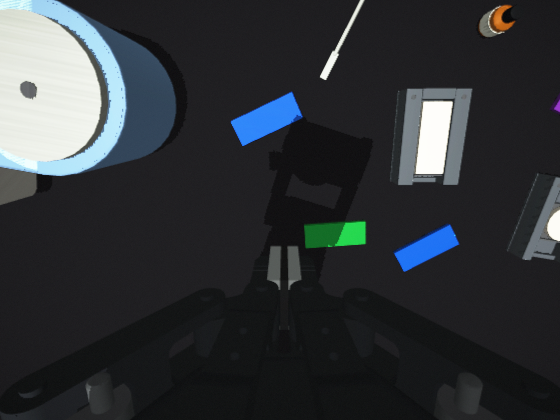

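The wrist view shows the tile at (433,137), with the holder's open end towards the bottom at (430,182). It agrees with the earlier fix: centre (0.5695, -0.060), angle 18.2°.

Call:
step_arm(
  commands=[
    {"gripper": 1, "x": 3.6, "y": 38, "z": 20, "spin": -0.35},
    {"gripper": 1, "x": 3.6, "y": 38, "z": 20, "spin": 0},
    {"gripper": 1, "x": 3.6, "y": 38, "z": 20, "spin": 0},
    {"gripper": 1, "x": 3.6, "y": 38, "z": 20, "spin": 0},
    {"gripper": 1, "x": 3.6, "y": 38, "z": 20, "spin": 0},
    {"gripper": 1, "x": 0, "y": 0, "z": 35, "spin": 0},
    {"gripper": 1, "x": 0, "y": 0, "z": 35, "spin": 0},
    {"gripper": 1, "x": 0, "y": 0, "z": 35, "spin": 0},
    {"gripper": 1, "x": 0, "y": 0, "z": 30, "spin": 0},
    {"gripper": 1, "x": 0, "y": 0, "z": 0, "spin": 0},
  ],
)

```text
time: 4.15
eef_pos: [0.5369, -0.062, 0.0652]
tcp_rot: [0.987, 0.162, -0.005, -0.003]
contact_force: [-1.5, 0.5, -0.8]
opening: 0.003
finger_force: 0.0
```

```bash
python3 - <<'E'
from h import *
a=np.radians(18.2);P=np.array([.5695,-.0600])-.031*np.array([np.cos(a),np.sin(a)])
go([*P,.048])
E
```

```text
t 4.15 tcp [ 0.5369 -0.062   0.0652] heading -71.39 delta tool mm [ 0.7  8.4 17.2] f [-1.5  0.5 -0.8] q [-0.3   0.22  2.02  0.    0.91  0.94]
```

Call:
step_arm(
  commands=[
    {"gripper": 1, "x": 0.5, "y": 8.5, "z": 0, "spin": 0.4},
    {"gripper": 1, "x": 0, "y": 0, "z": 0, "spin": 0},
    {"gripper": 1, "x": 0, "y": 0, "z": 6, "spin": 0},
    {"gripper": 1, "x": 0, "y": 0, "z": 6, "spin": 0},
    {"gripper": 1, "x": 0, "y": 0, "z": 3, "spin": 0},
    {"gripper": 1, "x": 0, "y": 0, "z": 3, "spin": 0},
    {"gripper": 1, "x": 0, "y": 0, "z": 2, "spin": 0},
    {"gripper": 1, "x": 0, "y": 0, "z": 2, "spin": 0},
    {"gripper": 1, "x": 0, "y": 0, "z": 2, "spin": 0},
    {"gripper": 1, "x": 0, "y": 0, "z": 0, "spin": 0},
  ],
)

```text
time: 5.15
eef_pos: [0.5437, -0.0726, 0.0463]
tcp_rot: [0.987, 0.158, -0.0, -0.0]
contact_force: [-0.7, 0.0, 1.8]
opening: 0.003
finger_force: 0.7
```

```bash
python3 - <<'E'
from h import *
a=np.radians(18.2);P=np.array([.5695,-.0600])-.031*np.array([np.cos(a),np.sin(a)])
go([*P,.036])
E
```

```text
t 5.15 tcp [ 0.5437 -0.0726  0.0463] heading -71.86 delta tool mm [-2.6 -3.9 10.3] f [-0.7  0.   1.8] q [-0.32  0.27  2.01 -0.    0.87  0.94]
```

Call:
step_arm(
  commands=[
    {"gripper": 1, "x": -2.5, "y": -4, "z": 0, "spin": 0},
    {"gripper": 1, "x": 0, "y": 0, "z": 0, "spin": 0},
    {"gripper": 1, "x": 0, "y": 0, "z": 2, "spin": 0},
    {"gripper": 1, "x": 0, "y": 0, "z": 2, "spin": 0},
    {"gripper": 1, "x": 0, "y": 0, "z": 2, "spin": 0},
    {"gripper": 1, "x": 0, "y": 0, "z": 2, "spin": 0},
    {"gripper": 1, "x": 0, "y": 0, "z": 0, "spin": 0},
    {"gripper": 1, "x": 0, "y": 0, "z": 0, "spin": 0},
    {"gripper": 1, "x": 0, "y": 0, "z": 0, "spin": 0},
    {"gripper": 1, "x": 0, "y": 0, "z": 0, "spin": 0},
  ],
)

```text
time: 6.15
eef_pos: [0.5396, -0.0696, 0.0391]
tcp_rot: [0.987, 0.158, -0.002, -0.0]
contact_force: [-8.0, -0.3, 11.3]
opening: -0.002
finger_force: 6.5
```

```bash
python3 - <<'E'
from h import *
a=np.radians(18.2);P=np.array([.5695,-.0600])-.031*np.array([np.cos(a),np.sin(a)])
go([*P,.036])
E
```

```text
t 6.15 tcp [ 0.5396 -0.0696  0.0391] heading -71.84 delta tool mm [0.4 0.2 3.1] f [-8.  -0.3 11.3] q [-0.31  0.27  2.02 -0.    0.85  0.94]
```

The tip is at z ≈ 25 mm with 14 N on it, which matches the rocker's stop for an edge contact about 20 mm from the centre. I back off and look.

Call:
step_arm(
  commands=[
    {"gripper": 1, "x": 0, "y": 0, "z": -5, "spin": 0},
    {"gripper": 1, "x": 0, "y": 0, "z": -10, "spin": 0},
    {"gripper": 1, "x": 0, "y": 0, "z": -30, "spin": 0},
    {"gripper": -0.16, "x": 0, "y": 0, "z": -40, "spin": 0},
    {"gripper": -0.16, "x": 0, "y": 0, "z": -40, "spin": 0},
    {"gripper": -0.16, "x": 0, "y": 0, "z": 0, "spin": 0},
    {"gripper": -0.16, "x": 0, "y": 0, "z": 0, "spin": 0},
    {"gripper": -0.16, "x": 0, "y": 0, "z": 0, "spin": 0},
    {"gripper": -0.16, "x": 0, "y": 0, "z": 0, "spin": 0},
    {"gripper": -0.16, "x": 0, "y": 0, "z": 0, "spin": 0},
  ],
)

```text
time: 7.15
eef_pos: [0.5397, -0.0692, 0.1618]
tcp_rot: [0.988, 0.158, -0.001, -0.001]
contact_force: [-0.4, 0.5, 0.1]
opening: 0.58
finger_force: 0.0
```

```bash
cat > m.py <<'E'
from h import *
def tile(n,zlo,zhi,f):
    c=cam(n);save(c,f);uu,vv=np.meshgrid(np.arange(560),np.arange(420));P=world(c,uu,vv);a=c["color"].astype(int)
    m=((a.min(2)>140)&(np.abs(P[...,0]-.5695)<.09)&(np.abs(P[...,1]+.06)<.07)&(P[...,2]>zlo)&(P[...,2]<zhi)).astype(np.uint8)
    k,l,st,ce=cv2.connectedComponentsWithStats(m);i=1+np.argmax(st[1:,4]);Q=P[l==i]
    b=np.c_[Q[:,:2],np.ones(len(Q))];co=np.linalg.lstsq(b,Q[:,2],rcond=None)[0]
    a=np.radians(18.2);ax=np.array([np.cos(a),np.sin(a)]);s=(Q[:,:2]-[.5695,-.06])@ax
    w=(Q[:,:2]-[.5695,-.06])@[-ax[1],ax[0]]
    print(n,len(Q),ce[i],"slope",co[:2]@ax,"s",np.percentile(s,[1,99]),"w",np.percentile(w,[2,50,98]),"z",np.percentile(Q[:,2],[2,98]))
E
python3 - <<'E'
from m import *
go([.5695,-.06,.05]);print(get_state()["opening"])
tile("wrist",.0,.08,"w2.png");tile("scene",.0,.08,"s2.png")
E
```

```text
t 7.15 tcp [ 0.5397 -0.0692  0.1618] heading -71.87 delta tool mm [ 31.5   0.7 111.7] f [-0.4  0.5  0.1] q [-0.31  0.09  1.97  0.    1.09  0.94]
0.5802625924618541
wrist 7987 [278.38249656 143.69650682] slope 0.09460641220157631 s [-0.04252138  0.05880471] w [-0.03597869  0.00453642  0.03813727] z [0.00470755 0.05149909]
scene 108 [244.14814815 239.01851852] slope 0.5180364246606427 s [0.0058406  0.04026249] w [-0.01238572  0.00811225  0.01854091] z [0.01008134 0.05299141]
```

View pics/w2.png

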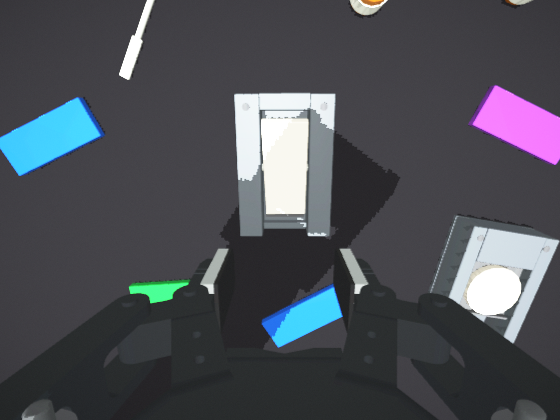

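The tile lies at u 262–309, v 118–214, and its far end at v 118 looks nearer the camera and larger, so it is tilted. The holder leaked into the mask, so I fit a plane to the depth inside the tile outline instead.

```bash
cat >> m.py <<'E'
def fit(c,u0,u1,v0,v1):
    uu,vv=np.meshgrid(np.arange(u0,u1),np.arange(v0,v1));P=world(c,uu,vv).reshape(-1,3)
    a=np.radians(18.2);ax=np.array([np.cos(a),np.sin(a)]);s=(P[:,:2]-[.5695,-.06])@ax;w=(P[:,:2]-[.5695,-.06])@[-ax[1],ax[0]]
    p=np.polyfit(s,P[:,2],1);print("tilt",np.arctan(p[0]),"z at s=0",p[1],"s",s.min(),s.max(),"z",P[:,2].min(),P[:,2].max(),"w",w.min(),w.max())
E
python3 - <<'E'
from m import *
c=cam("wrist");fit(c,266,304,122,210);fit(c,263,308,119,121);fit(c,264,307,212,214)
print(c["color"][165,240:330:4].min(1),c["color"][100:225:4,285].min(1))
E
```

```text
tilt 0.45495461170802926 z at s=0 0.03708501450647399 s -0.03978679053768319 0.03871935693488856 z 0.01795354171614527 0.2915917026055128 w -0.017441413063278673 0.016684494802808977
tilt -1.506579018162856 z at s=0 0.6626400490251497 s 0.03941235481326664 0.040440302470143165 z 0.004185862511651928 0.049114321840734304 w -0.019796355366086194 0.018879732535416215
tilt 1.2218584651316895 z at s=0 0.13643627399436267 s -0.04770283011461004 -0.04037313592563097 z 0.003819349650926729 0.02574346729497823 w -0.019859193884201282 0.019664523187309928
[238 238 237 237 239  87 240 241 241 241 241 241 241 242 241 241 241  98
 130 131 132 129 128] [243 243 243 243 235 254 255 255 241 241 241 241 241 241 241 242 241 242
 241 241 242 242 241 241 241 241 241 241 241 112 101 121]
```

Tilted about 0.4 rad: raised end at s ≈ 39 mm, top z ≈ 50 mm, laterally centred. Now I go over the raised end and descend.

Call:
step_arm(
  commands=[
    {"gripper": -0.16, "x": 20, "y": 1, "z": 0, "spin": 0},
    {"gripper": -0.16, "x": 20, "y": 0, "z": 0, "spin": 0},
    {"gripper": -0.16, "x": 20.5, "y": 0, "z": 20, "spin": 0},
    {"gripper": -0.16, "x": 0, "y": 0, "z": 25, "spin": 0},
    {"gripper": -0.16, "x": 0, "y": 0, "z": 25, "spin": 0},
    {"gripper": -0.16, "x": 0, "y": 0, "z": 20, "spin": 0},
    {"gripper": -0.16, "x": 0, "y": 0, "z": 10, "spin": 0},
    {"gripper": -0.16, "x": 0, "y": 0, "z": 6, "spin": 0},
    {"gripper": -0.16, "x": 0, "y": 0, "z": 0, "spin": 0},
    {"gripper": -0.16, "x": 0, "y": 0, "z": 0, "spin": 0},
  ],
)

```text
time: 8.3
eef_pos: [0.599, -0.0518, 0.0584]
tcp_rot: [0.988, 0.158, 0.001, 0.0]
contact_force: [-0.0, -0.4, 1.2]
opening: 0.584
finger_force: 0.0
```

```bash
python3 - <<'E'
from m import *
a=np.radians(18.2)
go([.5695+.029*np.cos(a)+.0003*np.sin(a),-.06+.029*np.sin(a)-.0003*np.cos(a),.048])
c=cam("wrist");save(c,"w3.png")
E
```

```text
t 8.3 tcp [ 0.599  -0.0518  0.0584] heading -71.87 delta tool mm [-1.6 -1.1 10.4] f [-0.  -0.4  1.2] q [-0.25  0.34  1.88  0.    0.92  1.  ]
```

View pics/w3.png

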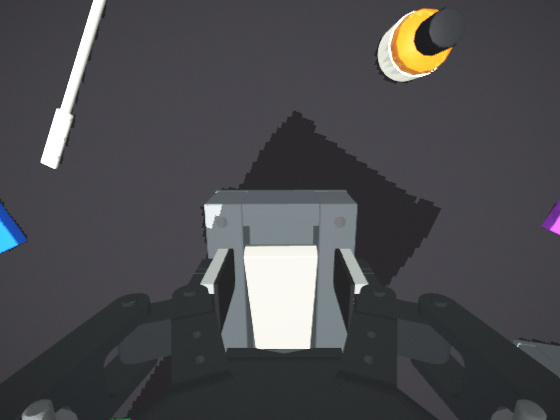

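The raised end (245–317, v 250) is centred between the finger pads (about 232 and 340). I go lower and stop just above the rails.

Call:
step_arm(
  commands=[
    {"gripper": -0.16, "x": -1.5, "y": -1, "z": 3, "spin": 0},
    {"gripper": -0.16, "x": 0, "y": 0, "z": 3, "spin": 0},
    {"gripper": -0.16, "x": 0, "y": 0, "z": 2, "spin": 0},
    {"gripper": -0.16, "x": 0, "y": 0, "z": 0, "spin": 0},
    {"gripper": -0.16, "x": 0, "y": 0, "z": 0, "spin": 0},
    {"gripper": -0.16, "x": 0, "y": 0, "z": 0, "spin": 0},
    {"gripper": -0.16, "x": 0, "y": 0, "z": 0, "spin": 0},
    {"gripper": -0.16, "x": 0, "y": 0, "z": 0, "spin": 0},
    {"gripper": -0.16, "x": 0, "y": 0, "z": 0, "spin": 0},
    {"gripper": -0.16, "x": 0, "y": 0, "z": 0, "spin": 0},
  ],
)

```text
time: 9.35
eef_pos: [0.5965, -0.0511, 0.0494]
tcp_rot: [0.988, 0.158, 0.0, 0.0]
contact_force: [-0.4, 0.4, 0.2]
opening: 0.582
finger_force: 0.0
```

Call:
step_arm(
  commands=[
    {"gripper": -0.16, "x": 0, "y": 0, "z": 1.5, "spin": 0},
    {"gripper": -0.16, "x": 0, "y": 0, "z": 1, "spin": 0},
    {"gripper": -0.16, "x": 0, "y": 0, "z": 0, "spin": 0},
    {"gripper": 0.1, "x": 0, "y": 0, "z": 0, "spin": 0},
    {"gripper": 0.2, "x": 0, "y": 0, "z": 0, "spin": 0},
    {"gripper": 0.5, "x": 0, "y": 0, "z": 0, "spin": 0},
    {"gripper": 1, "x": 0, "y": 0, "z": 0, "spin": 0},
    {"gripper": 1, "x": 0, "y": 0, "z": 0, "spin": 0},
    {"gripper": 1, "x": 0, "y": 0, "z": 0, "spin": 0},
    {"gripper": 1, "x": 0, "y": 0, "z": 0, "spin": 0},
  ],
  force=35,
)

```text
time: 10.35
eef_pos: [0.5966, -0.0509, 0.0472]
tcp_rot: [0.987, 0.158, 0.0, -0.0]
contact_force: [-0.9, 1.2, 5.1]
opening: 0.409
finger_force: 37.6
```

Gripped: the opening is 0.41, about 35 mm. I lift slowly, then higher, to check the tile.

Call:
step_arm(
  commands=[
    {"gripper": 1, "x": 0, "y": 0, "z": -3, "spin": 0},
    {"gripper": 1, "x": 0, "y": 0, "z": -5, "spin": 0},
    {"gripper": 1, "x": 0, "y": 0, "z": -8, "spin": 0},
    {"gripper": 1, "x": 0, "y": 0, "z": -12, "spin": 0},
    {"gripper": 1, "x": 0, "y": 0, "z": -20, "spin": 0},
    {"gripper": 1, "x": 0, "y": 0, "z": -30, "spin": 0},
    {"gripper": 1, "x": 0, "y": 0, "z": -35, "spin": 0},
    {"gripper": 1, "x": 0, "y": 0, "z": -35, "spin": 0},
    {"gripper": 1, "x": 0, "y": 0, "z": -30, "spin": 0},
    {"gripper": 1, "x": 0, "y": 0, "z": -15, "spin": 0},
  ],
)

```text
time: 11.35
eef_pos: [0.5981, -0.0514, 0.2457]
tcp_rot: [0.987, 0.158, 0.004, 0.002]
contact_force: [0.2, -0.2, -0.4]
opening: 0.406
finger_force: 35.1
```

```bash
python3 - <<'E'
from m import *
go([.4885,.345,.22])
c=cam("wrist");d=cam("scene");print(get_state()["opening"],get_state()["finger_force"])
im=np.hstack([c["color"][200:360,180:380],d["color"][130:290,150:350]]);cv2.imwrite("pics/l.png",cv2.resize(im[:,:,::-1],(800,320)))
E
```

```text
t 11.35 tcp [ 0.5981 -0.0514  0.2457] heading -71.87 delta tool mm [  19.1 -410.9   24. ] f [ 0.2 -0.2 -0.4] q [-0.25  0.12  1.77  0.    1.24  1.  ]
0.40698372175581476 35.09568929672241
```

View pics/l.png

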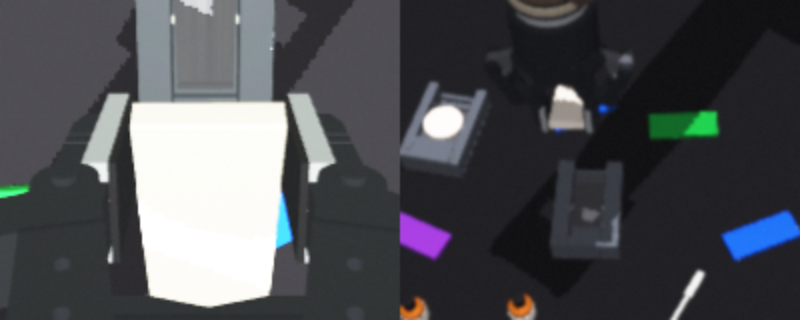

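The tile is held by its raised end and still tilted: left panel tile at (210,180), right panel at (567,105), holder empty. I move towards the stage and take a wrist fix of it.

Call:
step_arm(
  commands=[
    {"gripper": 1, "x": -3, "y": -15, "z": -3, "spin": 0},
    {"gripper": 1, "x": -5, "y": -30, "z": -3, "spin": 0},
    {"gripper": 1, "x": -5, "y": -35, "z": -3, "spin": 0},
    {"gripper": 1, "x": -5, "y": -35, "z": -3, "spin": 0},
    {"gripper": 1, "x": -5, "y": -35, "z": -3, "spin": 0},
    {"gripper": 1, "x": -5, "y": -35, "z": -3, "spin": 0},
    {"gripper": 1, "x": -5, "y": -35, "z": -3, "spin": 0},
    {"gripper": 1, "x": -5, "y": -30, "z": -3, "spin": 0},
    {"gripper": 1, "x": 0, "y": -20, "z": 0, "spin": 0},
    {"gripper": 1, "x": 0, "y": -10, "z": 0, "spin": 0},
  ],
)

```text
time: 12.45
eef_pos: [0.4707, 0.2049, 0.2614]
tcp_rot: [0.987, 0.159, -0.002, -0.0]
contact_force: [-0.1, 0.1, -1.6]
opening: 0.407
finger_force: 35.1
```

```bash
python3 - <<'E'
from m import *
go([.4885,.345,.22])
c=cam("wrist");save(c,"w4.png");uu,vv=np.meshgrid(np.arange(560),np.arange(420));P=world(c,uu,vv);a=c["color"].astype(int)
m=((np.abs(P[...,2]-.15)<.008)&(a.max(2)-a.min(2)<32)).astype(np.uint8);m=cv2.morphologyEx(m,cv2.MORPH_OPEN,np.ones((5,5)))
cs,_=cv2.findContours(m,0,1);k=max(cs,key=cv2.contourArea)[:,0];print(k.min(0),k.max(0))
im=c["color"].copy();cv2.drawContours(im,[k[:,None]],-1,(255,0,0),1);cv2.imwrite("pics/w4.png",im[:,:,::-1])
# ellipse via upright depth cloud, hole too
Q=world(c,k[:,0],k[:,1],.15);print(cv2.minEnclosingCircle((Q[:,:2]*1000).astype(np.float32)))
E
```

```text
t 12.45 tcp [0.4707 0.2049 0.2614] heading -71.72 delta tool mm [  61.  -127.4   41.3] f [-0.1  0.1 -1.6] q [ 0.21 -0.09  1.95  0.    1.28  1.46]
[32 44] [198 210]
((488.6235046386719, 344.9745178222656), 62.93414306640625)
```

View pics/w4.png

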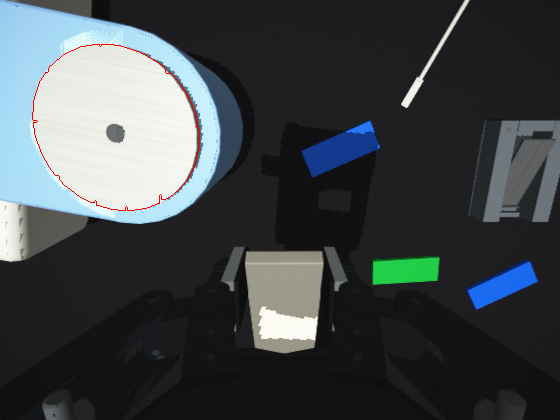

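The stage circle in the wrist view is centred near (116,127), giving (0.4886, 0.345) with radius 63 mm. Its fit agrees with the other views. I move over it.

Call:
step_arm(
  commands=[
    {"gripper": 1, "x": 10, "y": -10, "z": 0, "spin": 0},
    {"gripper": 1, "x": 17, "y": -22, "z": 0, "spin": 0},
    {"gripper": 1, "x": 20, "y": -27, "z": 0, "spin": 0},
    {"gripper": 1, "x": 20, "y": -27, "z": 0, "spin": 0},
    {"gripper": 1, "x": 18, "y": -25, "z": 8, "spin": 0},
    {"gripper": 1, "x": 10, "y": -16, "z": 15, "spin": 0},
    {"gripper": 1, "x": 0, "y": 0, "z": 15, "spin": 0},
    {"gripper": 1, "x": 0, "y": 0, "z": 12, "spin": 0},
    {"gripper": 1, "x": 0, "y": 0, "z": 6, "spin": 0},
    {"gripper": 1, "x": 0, "y": 0, "z": 0, "spin": 0},
  ],
)

```text
time: 13.5
eef_pos: [0.5235, 0.3522, 0.2062]
tcp_rot: [0.988, 0.157, -0.001, 0.001]
contact_force: [-0.6, -0.2, -1.5]
opening: 0.409
finger_force: 35.2
```

```bash
python3 - <<'E'
from m import *
a=np.radians(18.2)
go([.4886+.034*np.cos(a),.345+.034*np.sin(a),.162])
E
```

```text
t 13.5 tcp [0.5235 0.3522 0.2062] heading -71.94 delta tool mm [-1.2 -4.1 44.2] f [-0.6 -0.2 -1.5] q [ 0.43  0.23  1.72 -0.    1.2   1.69]
```

Call:
step_arm(
  commands=[
    {"gripper": 1, "x": -1, "y": -4, "z": 0, "spin": 0},
    {"gripper": 1, "x": 0, "y": 0, "z": 5, "spin": 0},
    {"gripper": 1, "x": 0, "y": 0, "z": 5, "spin": 0},
    {"gripper": 1, "x": 0, "y": 0, "z": 4, "spin": 0},
    {"gripper": 1, "x": 0, "y": 0, "z": 3, "spin": 0},
    {"gripper": 1, "x": 0, "y": 0, "z": 3, "spin": 0},
    {"gripper": 1, "x": 0, "y": 0, "z": 3, "spin": 0},
    {"gripper": 1, "x": 0, "y": 0, "z": 0, "spin": 0},
    {"gripper": 1, "x": 0, "y": 0, "z": 0, "spin": 0},
    {"gripper": 1, "x": 0, "y": 0, "z": 0, "spin": 0},
  ],
  force=20,
)

```text
time: 14.5
eef_pos: [0.5226, 0.3571, 0.1859]
tcp_rot: [0.987, 0.158, 0.001, -0.0]
contact_force: [1.9, 0.4, 4.0]
opening: 0.409
finger_force: 35.6
```

```bash
python3 - <<'E'
from m import *
a=np.radians(18.2)
go([.4886+.034*np.cos(a),.345+.034*np.sin(a),.162]);print(get_state()["finger_force"])
E
```

```text
t 14.5 tcp [0.5226 0.3571 0.1859] heading -71.86 delta tool mm [-2.1  0.9 23.9] f [1.9 0.4 4. ] q [ 0.44  0.25  1.74 -0.    1.16  1.69]
35.58890998363495
```

Low end is touching, as predicted. I keep lowering so the tile pivots flat in the pads.

Call:
step_arm(
  commands=[
    {"gripper": 1, "x": -1, "y": 0, "z": 1.5, "spin": 0},
    {"gripper": 1, "x": -1, "y": 0, "z": 1.5, "spin": 0},
    {"gripper": 1, "x": 0, "y": 0, "z": 1.5, "spin": 0},
    {"gripper": 1, "x": 0, "y": 0, "z": 1.5, "spin": 0},
    {"gripper": 1, "x": 0, "y": 0, "z": 1.5, "spin": 0},
    {"gripper": 1, "x": 0, "y": 0, "z": 1.5, "spin": 0},
    {"gripper": 1, "x": 0, "y": 0, "z": 1.5, "spin": 0},
    {"gripper": 1, "x": 0, "y": 0, "z": 1.5, "spin": 0},
    {"gripper": 1, "x": 0, "y": 0, "z": 0, "spin": 0},
    {"gripper": 1, "x": 0, "y": 0, "z": 0, "spin": 0},
  ],
)

```text
time: 15.5
eef_pos: [0.5196, 0.3563, 0.1726]
tcp_rot: [0.988, 0.158, -0.0, 0.0]
contact_force: [2.0, 1.7, 4.0]
opening: 0.412
finger_force: 35.6
```

```bash
python3 - <<'E'
from m import *
a=np.radians(18.2)
go([.4886+.034*np.cos(a),.345+.034*np.sin(a),.162]);print(get_state()["finger_force"])
E
```

```text
t 15.5 tcp [0.5196 0.3563 0.1726] heading -71.87 delta tool mm [ 1.   1.  10.5] f [2.  1.7 4. ] q [0.44 0.26 1.75 0.   1.13 1.69]
35.59246301651001
```

Call:
step_arm(
  commands=[
    {"gripper": 1, "x": 1, "y": 1, "z": 1.5, "spin": 0},
    {"gripper": 1, "x": 0, "y": 0, "z": 1.5, "spin": 0},
    {"gripper": 1, "x": 0, "y": 0, "z": 1.5, "spin": 0},
    {"gripper": 1, "x": 0, "y": 0, "z": 1.5, "spin": 0},
    {"gripper": 1, "x": 0, "y": 0, "z": 1, "spin": 0},
    {"gripper": 1, "x": 0, "y": 0, "z": 1, "spin": 0},
    {"gripper": 1, "x": 0, "y": 0, "z": 0.5, "spin": 0},
    {"gripper": 1, "x": 0, "y": 0, "z": 0.5, "spin": 0},
    {"gripper": 1, "x": 0, "y": 0, "z": 0, "spin": 0},
    {"gripper": 1, "x": 0, "y": 0, "z": 0, "spin": 0},
  ],
)

```text
time: 16.5
eef_pos: [0.5212, 0.3556, 0.1639]
tcp_rot: [0.987, 0.158, 0.0, 0.0]
contact_force: [2.6, 1.4, 3.2]
opening: 0.409
finger_force: 35.3
```

```bash
python3 - <<'E'
from m import *
a=np.radians(18.2)
go([.4886+.034*np.cos(a),.345+.034*np.sin(a),.162])
c=cam("wrist");save(c,"w5.png")
E
```

```text
t 16.5 tcp [0.5212 0.3556 0.1639] heading -71.86 delta tool mm [-0.3 -0.1  1.9] f [2.6 1.4 3.2] q [ 0.44  0.27  1.76 -0.    1.12  1.69]
```

View pics/w5.png

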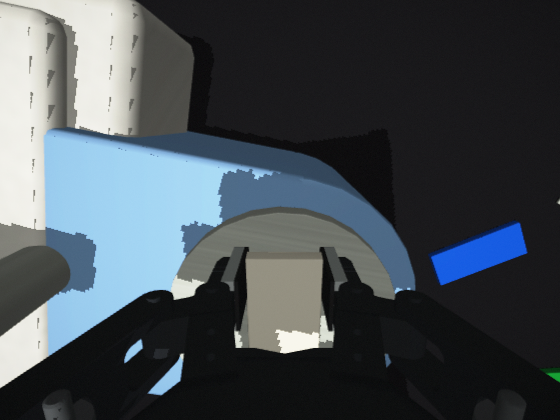

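The tile, at (285,300) between the pads, is nearly flat on the stage. I lower a little more, then release gently and rise.

Call:
step_arm(
  commands=[
    {"gripper": 1, "x": 0, "y": 0, "z": 1, "spin": 0},
    {"gripper": 1, "x": 0, "y": 0, "z": 1, "spin": 0},
    {"gripper": 1, "x": 0, "y": 0, "z": 1, "spin": 0},
    {"gripper": 1, "x": 0, "y": 0, "z": 0, "spin": 0},
    {"gripper": 1, "x": 0, "y": 0, "z": 0, "spin": 0},
    {"gripper": 1, "x": 0, "y": 0, "z": 0, "spin": 0},
    {"gripper": 1, "x": 0, "y": 0, "z": 0, "spin": 0},
    {"gripper": 1, "x": 0, "y": 0, "z": 0, "spin": 0},
    {"gripper": 1, "x": 0, "y": 0, "z": 0, "spin": 0},
    {"gripper": 1, "x": 0, "y": 0, "z": 0, "spin": 0},
  ],
)

```text
time: 17.55
eef_pos: [0.5213, 0.3557, 0.1632]
tcp_rot: [0.987, 0.158, 0.0, 0.0]
contact_force: [-1.2, -1.6, 11.0]
opening: 0.412
finger_force: 39.7
```

Call:
step_arm(
  commands=[
    {"gripper": 0.1, "x": 0, "y": 0, "z": 0, "spin": 0},
    {"gripper": 0, "x": 0, "y": 0, "z": 0, "spin": 0},
    {"gripper": -0.1, "x": 0, "y": 0, "z": 0, "spin": 0},
    {"gripper": -0.2, "x": 0, "y": 0, "z": 0, "spin": 0},
    {"gripper": -0.2, "x": 0, "y": 0, "z": 0, "spin": 0},
    {"gripper": -0.2, "x": 0, "y": 0, "z": -5, "spin": 0},
    {"gripper": -0.2, "x": 0, "y": 0, "z": -10, "spin": 0},
    {"gripper": -0.2, "x": 0, "y": 0, "z": -25, "spin": 0},
    {"gripper": -0.2, "x": 0, "y": 0, "z": -30, "spin": 0},
    {"gripper": -0.2, "x": 0, "y": 0, "z": -30, "spin": 0},
  ],
)

```text
time: 18.55
eef_pos: [0.5202, 0.3556, 0.2611]
tcp_rot: [0.987, 0.158, -0.001, 0.0]
contact_force: [0.4, 0.2, -0.2]
opening: 0.601
finger_force: 0.0
```

Call:
step_arm(
  commands=[
    {"gripper": -0.2, "x": -15, "y": 15, "z": -20, "spin": 0},
    {"gripper": -0.2, "x": -25, "y": 30, "z": -20, "spin": 0},
    {"gripper": -0.2, "x": -25, "y": 30, "z": 0, "spin": 0},
    {"gripper": -0.2, "x": -25, "y": 30, "z": 0, "spin": 0},
    {"gripper": -0.2, "x": -10, "y": 30, "z": 0, "spin": 0},
    {"gripper": -0.2, "x": 0, "y": 30, "z": 0, "spin": 0},
    {"gripper": -0.2, "x": 0, "y": 15, "z": 0, "spin": 0},
    {"gripper": -0.2, "x": 0, "y": 0, "z": 0, "spin": 0},
    {"gripper": -0.2, "x": 0, "y": 0, "z": 0, "spin": 0},
    {"gripper": -0.2, "x": 0, "y": 0, "z": 0, "spin": 0},
  ],
)

```text
time: 19.55
eef_pos: [0.4819, 0.1545, 0.3006]
tcp_rot: [0.987, 0.158, -0.0, -0.0]
contact_force: [-0.7, 0.1, 0.2]
opening: 0.601
finger_force: 0.0
```

```bash
python3 - <<'E'
from m import *
go([.4886,.345,.2])
ims=[]
for n in ("wrist","top"):
    c=cam(n);save(c,n+"9.png");uu,vv=np.meshgrid(np.arange(560),np.arange(420));P=world(c,uu,vv)
    m=((np.abs(P[...,2]-.158)<.004)&(np.hypot(P[...,0]-.4886,P[...,1]-.345)<.075)).astype(np.uint8);m=cv2.morphologyEx(m,cv2.MORPH_OPEN,np.ones((3,3)))
    k,l,st,ce=cv2.connectedComponentsWithStats(m);i=1+np.argmax(st[1:,4]);v,u=np.nonzero(l==i);Q=world(c,u,v,.158)
    b=np.c_[P[v,u][:,:2],np.ones(len(u))];print(n,st[i],cv2.minAreaRect((Q[:,:2]*1000).astype(np.float32)),"slope",np.linalg.lstsq(b,P[v,u][:,2],rcond=None)[0],"z",np.median(P[v,u][:,2]))
    x0=int(np.clip(ce[i][0]-80,0,400));y0=int(np.clip(ce[i][1]-80,0,260));ims.append(cv2.resize(c["color"][y0:y0+160,x0:x0+160],(400,400)))
cv2.imwrite("pics/end.png",np.hstack(ims)[:,:,::-1])
E
```

```text
t 19.55 tcp [0.4819 0.1545 0.3006] heading -71.8 delta tool mm [  65.9 -178.8  100.7] f [-0.7  0.1  0.2] q [ 0.11 -0.13  1.92  0.    1.35  1.36]
wrist [  43   69   63  109 4869] ((489.17919921875, 343.859619140625), (89.18437194824219, 38.7744255065918), 17.972434997558594) slope [-0.00575784  0.01766917  0.15541292] z 0.15874993819467087
top [123 209  20  42 549] ((487.26507568359375, 344.917724609375), (90.08782958984375, 36.87534713745117), 18.130647659301758) slope [ 0.00086109 -0.00649419  0.15938107] z 0.15749148379439148
```

View pics/end.png

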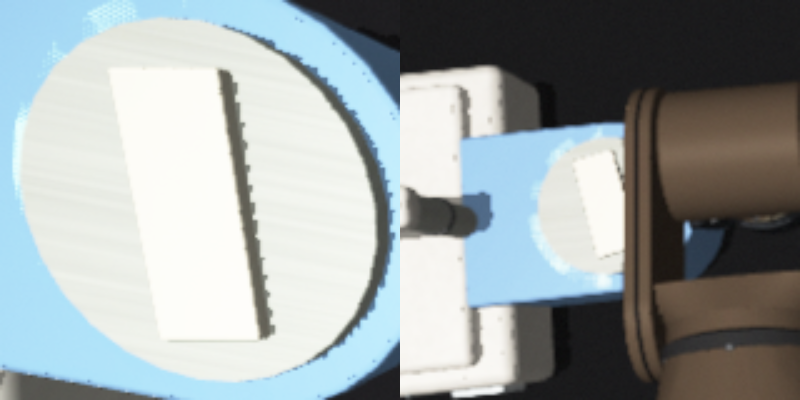

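The left panel shows the tile flat, with its centre at about (190,205), in the middle of the stage. Both views put it within about 1–2 mm of the stage centre, and the robot is clear, so I hand it in.

```bash
python3 -c "
from plant import *
print(sign_off())"
```

```text
the job is handed in; nothing more can be done
None
```

The job is handed in: I tipped the tile up by its dip end, took it by the raised end and laid it flat within about 2 mm of the stage centre, in about 20 s of robot time and without touching the disc.

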